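# Tip the dice tray over the sill and press it home in its bay

### The job

Park the wooden dice tray in its bay: slide it flat along the table until its leading end (the crossbar end) bears lightly against the brass sill, then raise only that end over the sill while the other end still drags on the table, and move the tray on over the sill until it lies flat on the bay floor behind it. Push it on until you feel the sprung rubber pad at the back give a little, then let go, leaving the tray resting against the pad. Do not ram the sill or crush the pad, and leave the blue die, the pinch pot and the oak token where they are.

Things in the scene. Friction and masses are not known exactly. Their poses are not given: they have to be found in the camera images.
- tray: Open pale wooden dice tray, 160 long (its x) x 110 wide (y) x 38 mm high, walls and floor 7 mm, about 0.6 kg (varies), three fixed dice inside. Origin: centre of its underside; +x points to the leading end, z up. A brass crossbar runs across it above the leading end, on a post at either side wall.
- tray_bar (a point): Middle of the crossbar's axis, 55 mm ahead of the tray's origin, 70 mm above the underside; axes as the tray's. The bar is round, 12 mm thick, along the tray's y, free all round for 96 mm between its posts, its underside 26 mm above the wall tops. It can be pinched from above and turns somewhat in the fingers. Pressed down while sliding, the tray digs in its leading edge and tips up behind.
- tray_head (a point): Middle of the lower edge of the tray's leading end (80 mm ahead of the tray's origin, at the underside).
- tray_tail (a point): Middle of the lower edge of the tray's trailing end (80 mm behind the tray's origin, at the underside).
- sill: Fixed brass threshold bar at the mouth of the bay: 14 mm high, 14 mm deep (its x), 190 mm wide (y). Origin: bottom middle of its front face, at table height; +x points horizontally into the bay, z up.
- die: Frosted blue die, 26 mm cube, loose bystander. Origin: centre of its underside.
- pot: Small stoneware pinch pot, 68 mm across, 42 mm high, loose bystander. Origin: centre of its underside.
- token: Hexagonal oak token, 44 mm across corners, 9 mm thick, loose bystander. Origin: centre of its underside.
- bay: Fixed brown wooden bay behind the sill; origin and axes are the sill's. Floor 6 mm above the table (8 mm below the sill's top), side walls 42 mm high with 160 mm clear between them, open above. Sliding the tray here takes about 1 to 5 N.
- back_board: Board closing the bay's far end, 60 mm high, its front face (origin: bottom middle) 262 mm beyond the sill's front face; axes as the sill's. Before it a wooden stop bears a sprung rubber pad (120 mm wide, 8 to 42 mm above table; 3 N per mm, hard end after 9 mm). The stop is set differently each time: the pad's face rests 187 to 205 mm beyond the sill's front face, to be felt.
There are look-alikes about, which are no part of the job. What is shaped like the tray but pink or turquoise is not meant. Leave any orange look-alike of the back_board alone.

How it is judged:
By the outcome, as a careful person would: the job done as asked, in the order asked, and still so for the second after the job is handed in, with the robot touching nothing.
It also fails if it takes over 72 s, if anything falls off the work surface, if the arm or the gripper's body presses on something with over 40 N, if the wrist force passes 120 N, or if a joint passes its speed limit or range.

### The arm

A 7-joint arm with a two-finger parallel gripper is mounted at the origin on the work surface. World frame = base frame: x ahead of the robot, y to its left, z up, the work surface at z = 0. Lengths are in mm, angles in rad, forces in N, time in s.
With the tool pointing down it reaches from about 400 to 850 mm from the base axis. Payload 4.5 kg.
Tool frame: the origin (TCP) lies midway between the tips of the shut fingers; the grasp point (between the pads) lies 19 mm behind it; z points along the fingers, y is the direction in which the jaws open and shut (so a half turn about z gives the same grasp; the last joint's range is limited). The gripper opens to 88 mm and grips with 3 to 60 N. Pads are 18 mm wide; open, the fingers measure 123 mm over their backs; the gripper's body (75 mm by 187 mm) begins 45 mm behind the grasp point.
Start: joints at [1.153, 0.689, -0.195, 1.565, 0.157, 0.902, -0.215], TCP at [272.897, -562.3, 238.743] pointing down, gripper open.
Joint ranges: [-3.01, 3.01], [-0.46, 2.08], [-1.47, 1.51], [0.13, 2.56], [-1, 4.14], [0.04, 2.09], [-2.66, 2.66]. Speed limits (rad/s): [2.57, 2.57, 3.14, 3.14, 3.14, 3.14, 3.14].

### API

Orientations are given as a unit quaternion [x, y, z, w].
In Python, from rig import r gives the robot as it stands. The module is installed in compiled form; this text tells all that it offers.
- The arm moves only by the tool arm_command, never from a script. Its argument "commands" is one flat list of numbers, 6 for each row, row after row: the shift along the world's x, y, z in m, then the turn, a rotation vector about the world's x, y, z in rad. In form: [tx, ty, tz, rx, ry, rz, tx, ty, tz, rx, ry, rz, ...]. A call has 1 to 20 rows; each row is the pose to reach, as a shift and turn from the pose measured when the call began; what a row does not reach only later rows make up. A row lasts 1/10 s, in which the tool goes at most 50 mm and 8.59 degrees, less where a joint would pass 70% of its speed; a pose out of reach is approached as far as the arm can. A call with a gripper value outside its range is refused whole. "grip" is the opening, from 0 (shut) to 1 (fully open), set as the call begins (left out, the last holds). The fingers move at their own pace and stop on an object; "squeeze" is the grip in N (left out, the last holds). Time passes only in rows, so rows that repeat a pose let the fingers close. It gives the time, the measured TCP pose, the force and the opening at its end, in the units of the state.
- r.read_state(): the state, without advancing time (a new reading comes with each control period).
- r.camera(name): name is "scene" or "top" or "wrist"; returns (picture, depth): 420x560x3 uint8, red, green, blue; 420x560 float32, mm along the optical axis (not along the pixel's ray), 0 where there is no reading.
- r.camera_info(name): a dict with "camera_matrix" (3x3 intrinsics, pixels), "pose" (4x4, takes a point from camera to world coordinates); the wrist camera has in their place "mount" (4x4, takes a point from camera to tool coordinates, whose origin is the TCP and whose axes are the flange's). Camera axes: x right, y up, looking along -z (the intrinsics and any distortion apply to the point x, -y, -z); pixel columns grow to the right and rows downward; lengths in mm; the calibration is good to about 2 mm. A picture is of the moment at which its call begins: read the wrist's pose just before it. camera_info takes no time and is no camera call.
- r.finish_job(): hands the job in, once; it reports no verdict.
The state is a dict: "clock": time; "joint_positions": joint angles; "qd": joint speeds; "tau": joint torques, N m; "eef_pos": TCP position; "tool_rot": TCP orientation; "contact_force": force on the tool from outside, world axes, zero at the start; "ft_torque": the same for the moment, N m; "finger_gap": finger opening in mm.
Only numpy, scipy, OpenCV 4.12 (cv2) and the standard library are available. Lean on these libraries where they do the work, as an engineer would, in place of code of your own. Each camera call takes 0.05 s, during which the arm holds its last target.

## Working session

There is one attempt and no reset: what is moved stays moved. The work goes in short steps, Python scripts to look and compute and a tool call to move; the robot and the scene stay as the last step left them, time stands still between calls to the robot, and variables do not carry over. Pictures are saved under pics/ and viewed, and the job is handed in when it is done.

Besides the shell and the picture viewer there is one more tool, called by a JSON object that holds its "fn" and its "kwargs". arm_command: Moves the arm, as the interface text tells. Its arguments: {"type":"object","properties":{"commands":{"type":"array","items":{"type":"number"}},"grip":{"type":"number"},"squeeze":{"type":"number"}},"required":["commands"]}

```bash
mkdir -p pics; python3 - <<'E'
from rig import r
import cv2, numpy as np
for n in("scene","top"):
    p,d=r.camera(n); cv2.imwrite(f"pics/{n}0.png",p[:,:,::-1]); np.save(f"pics/{n}0.npy",d); np.save(f"pics/{n}0c.npy",p)
    print(n,{k:np.round(v,3).tolist() if not isinstance(v,str) else v for k,v in r.camera_info(n).items()})
print(r.camera_info("wrist"));print(r.read_state())
E
```

```text
scene {'camera_matrix': [[473.867, 0.0, 288.823], [0.0, 473.867, 206.435], [0.0, 0.0, 1.0]], 'pose': [[0.062, -0.698, 0.714, 1288.9], [0.998, 0.056, -0.032, -5.082], [-0.017, 0.714, 0.7, 848.679], [0.0, 0.0, 0.0, 1.0]]}
top {'camera_matrix': [[384.081, 0.0, 277.435], [0.0, 384.081, 214.024], [0.0, 0.0, 1.0]], 'pose': [[-0.025, 0.995, -0.095, 408.245], [-1.0, -0.027, -0.015, 34.058], [-0.017, 0.095, 0.995, 990.271], [0.0, 0.0, 0.0, 1.0]]}
{'camera_matrix': array([[341.31224926,   0.        , 274.46063408],
       [  0.        , 341.31224926, 204.65120572],
       [  0.        ,   0.        ,   1.        ]]), 'mount': array([[ 1.80324093e-03,  9.64957720e-01,  2.62399214e-01,
         6.77658253e+01],
       [ 9.99998371e-01, -1.71898285e-03, -5.50658003e-04,
         6.56178361e-03],
       [-8.03019444e-05,  2.62399779e-01, -9.64959248e-01,
        -1.46353386e+02],
       [ 0.00000000e+00,  0.00000000e+00,  0.00000000e+00,
         1.00000000e+00]])}
{'clock': 0.1, 'joint_positions': array([ 1.15282104,  0.68989604, -0.19448305,  1.56623067,  0.15731612,
        0.90250394, -0.21510033]), 'qd': array([ 0.00125559, -0.0029576 , -0.00063209, -0.00226854,  0.00046484,
        0.00312329,  0.00042938]), 'tau': array([-3.13715318e-03, -5.28501499e+01, -1.27123374e+00, -1.53837061e+01,
       -5.25285385e-02,  2.07399455e-03,  4.90994876e-05]), 'eef_pos': array([ 272.54424192, -561.81805971,  237.99433137]), 'tool_rot': array([ 9.74589054e-01,  2.23998875e-01, -2.60219854e-04, -7.82032559e-04]), 'contact_force': array([ 0.15279272, -0.07261214, -0.03227685]), 'ft_torque': array([-0.0032358 ,  0.03075343, -0.01325605]), 'finger_gap': 88.15596944624164}
```

View pics/scene0.png

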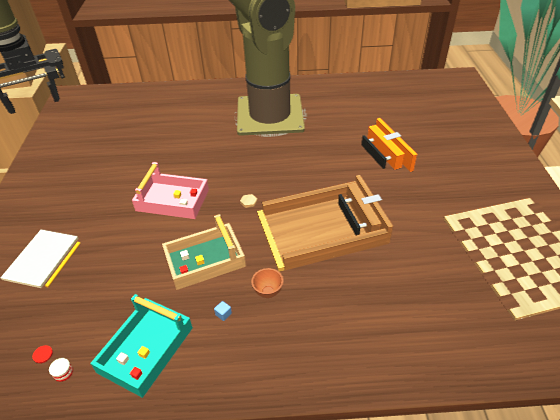

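View pics/top0.png

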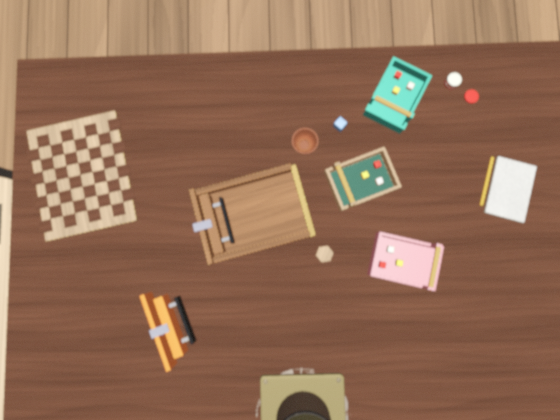

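The target tray is the pale one with the green floor, at about (205,255) in scene and (365,178) in top. The sill is the yellow bar from (293,167) to (313,235) in top, and the bay runs left from it (+y). The pot is at (305,141) and the token at (324,254), either side of the path. Next I'll measure these.

```bash
cat > h.py <<'E'
import numpy as np, cv2
from rig import r
def cloud(n,d):
    i=r.camera_info(n);K=i["camera_matrix"];T=i["pose"]
    v,u=np.mgrid[:d.shape[0],:d.shape[1]]
    X=(u-K[0,2])/K[0,0]*d;Y=-(v-K[1,2])/K[1,1]*d
    return np.stack([X,Y,-d],-1)@T[:3,:3].T+T[:3,3]
def plane(n,uv,z,T=None):
    i=r.camera_info(n);K=i["camera_matrix"];T=i["pose"] if T is None else T
    uv=np.atleast_2d(uv).astype(float)
    c=np.stack([(uv[:,0]-K[0,2])/K[0,0],-(uv[:,1]-K[1,2])/K[1,1],-np.ones(len(uv))],-1)@T[:3,:3].T
    return T[:3,3]+c*((z-T[2,3])/c[:,2])[:,None]
E
python3 - <<'E'
from h import *
for n,(u0,u1,v0,v1),(s0,s1,t0,t1) in (("top",(285,322,160,242),(322,405,143,212)),("scene",(254,290,205,272),(158,250,210,290))):
    d=np.load(f"pics/{n}0.npy");p=np.load(f"pics/{n}0c.npy");P=cloud(n,d)
    print(n,"table z",np.median(P[300:330,250:300,2]) if n=="top" else np.median(P[330:380,230:300,2]))
    hsv=cv2.cvtColor(p,cv2.COLOR_RGB2HSV)
    m=cv2.inRange(hsv,(20,120,120),(32,255,255))
    k=np.zeros_like(m);k[v0:v1,u0:u1]=1;ms=m*k
    r_=cv2.minAreaRect(np.argwhere(ms>0)[:,::-1].astype(np.float32));b=cv2.boxPoints(r_)
    print("sill px",np.round(b,1).tolist());
    print(" top-plane",np.round(plane(n,b,14)).tolist())
    Q=P[ms>0]; print(" z",np.percentile(Q[:,2],[5,50,95]).round(1)); 
    Qt=Q[(Q[:,2]>9)&(Q[:,2]<20)];rr=cv2.minAreaRect(Qt[:,:2].astype(np.float32));print(" cloud rect",rr)
    k=np.zeros_like(m);k[t0:t1,s0:s1]=1
    R=P[(k>0)&(P[:,:,2]>31)&(P[:,:,2]<44)]
    print("rim",len(R),cv2.minAreaRect(R[:,:2].astype(np.float32)),cv2.boxPoints(cv2.minAreaRect(R[:,:2].astype(np.float32))).round().tolist())
    B=P[(k>0)&(P[:,:,2]>66)&(P[:,:,2]<90)]
    print("bar",len(B),B[:,2].max(),cv2.minAreaRect(B[:,:2].astype(np.float32)),cv2.boxPoints(cv2.minAreaRect(B[:,:2].astype(np.float32))).round().tolist())
    big=cv2.resize(p[t0-20:t1+40,u0-10 if n=="top" else s0-10:s1+60],None,fx=4,fy=4,interpolation=cv2.INTER_CUBIC)
    cv2.imwrite(f"pics/{n}_zoom.png",big[:600,:800,::-1])
E
```

```text
top table z -0.2931323325205426
sill px [[0.0, 0.0], [0.0, 0.0], [0.0, 0.0], [0.0, 0.0]]
 top-plane [[1109.0, 791.0, 14.0], [1109.0, 791.0, 14.0], [1109.0, 791.0, 14.0], [1109.0, 791.0, 14.0]]Traceback (most recent call last):
  File "<stdin>", line 11, in <module>
    return _quantile_unchecked(
        a, q, axis, out, overwrite_input, method, keepdims, weights)
    return _ureduce(a,
                    func=_quantile_ureduce_func,
    ...<5 lines>...
                    overwrite_input=overwrite_input,
                    method=method)
    r = func(a, **kwargs)
    result = _quantile(arr,
                       quantiles=q,
    ...<2 lines>...
                       out=out,
                       weights=wgt)
    slices_having_nans = np.isnan(arr[-1, ...])
                                  ~~~^^^^^^^^^
IndexError: index -1 is out of bounds for axis 0 with size 0
```

```bash
ls pics
```

```text
scene0.npy
scene0.png
scene0c.npy
top0.npy
top0.png
top0c.npy
```

```bash
python3 - <<'E'
from h import *
p=np.load("pics/top0c.npy");h=cv2.cvtColor(p,cv2.COLOR_RGB2HSV)
print(h[200,298:314].tolist())
p=np.load("pics/scene0c.npy");h=cv2.cvtColor(p,cv2.COLOR_RGB2HSV)
print(h[238,262:280].tolist())
E
```

```text
[[16, 110, 192], [18, 108, 199], [21, 105, 214], [22, 100, 225], [22, 98, 228], [22, 99, 227], [22, 105, 219], [20, 109, 199], [17, 120, 161], [12, 124, 132], [10, 122, 127], [10, 124, 127], [10, 124, 125], [10, 122, 127], [9, 122, 127], [10, 123, 126]]
[[11, 144, 143], [12, 145, 141], [11, 144, 140], [11, 145, 137], [17, 171, 155], [30, 142, 255], [30, 132, 255], [28, 136, 253], [28, 136, 253], [28, 133, 253], [28, 128, 255], [22, 153, 204], [14, 147, 201], [16, 145, 227], [16, 144, 228], [16, 146, 227], [16, 146, 227], [16, 145, 228]]
```

```bash
python3 - <<'E'
from h import *
for n,(u0,u1,v0,v1),(s0,s1,t0,t1),lo in (("top",(285,322,160,242),(322,405,143,212),(19,60,190)),("scene",(254,290,205,272),(158,250,210,290),(20,90,180))):
    d=np.load(f"pics/{n}0.npy");p=np.load(f"pics/{n}0c.npy");P=cloud(n,d)
    print(n,"table z",np.median(P[300:330,250:300,2]) if n=="top" else np.median(P[330:380,230:300,2]))
    hsv=cv2.cvtColor(p,cv2.COLOR_RGB2HSV)
    m=cv2.inRange(hsv,lo,(35,255,255))
    k=np.zeros_like(m);k[v0:v1,u0:u1]=1;ms=m*k
    r_=cv2.minAreaRect(np.argwhere(ms>0)[:,::-1].astype(np.float32));b=cv2.boxPoints(r_)
    print("sill px",np.round(b,1).tolist());
    print(" top-plane",np.round(plane(n,b,14)).tolist())
    Q=P[ms>0]; print(" z",np.percentile(Q[:,2],[5,50,95]).round(1)); 
    Qt=Q[(Q[:,2]>9)&(Q[:,2]<20)];rr=cv2.minAreaRect(Qt[:,:2].astype(np.float32));print(" cloud rect",len(Qt),rr,cv2.boxPoints(rr).round().tolist())
    k=np.zeros_like(m);k[t0:t1,s0:s1]=1
    R=P[(k>0)&(P[:,:,2]>31)&(P[:,:,2]<44)]
    print("rim",len(R),cv2.minAreaRect(R[:,:2].astype(np.float32)),cv2.boxPoints(cv2.minAreaRect(R[:,:2].astype(np.float32))).round().tolist())
    B=P[(k>0)&(P[:,:,2]>66)&(P[:,:,2]<90)]
    print("bar",len(B),B[:,2].max(),cv2.minAreaRect(B[:,:2].astype(np.float32)),cv2.boxPoints(cv2.minAreaRect(B[:,:2].astype(np.float32))).round().tolist(),B.mean(0))
    big=cv2.resize(p[t0-25:t1+45,u0-90 if n=="top" else s0-10:s1+60],None,fx=4,fy=4,interpolation=cv2.INTER_CUBIC)
    cv2.imwrite(f"pics/{n}_zoom.png",big[:600,:800,::-1])
# side walls of bay from top cloud
P=cloud("top",np.load("pics/top0.npy"))
W=P[155:270,185:300];
for lo,hi in((1,10),(36,48),(52,70)):
    s=W[(W[...,2]>lo)&(W[...,2]<hi)];rr=cv2.minAreaRect(s[:,:2].astype(np.float32));print("bay z",lo,hi,len(s),rr,cv2.boxPoints(rr).round().tolist())
for nm,uv,z in(("pot",(305,141),42),("die",(341,123),26),("token",(324,254),9)):
    print(nm,plane("top",uv,z).round(1))
E
```

```text
top table z -0.2931323325205426
sill px [[289.1000061035156, 165.8000030517578], [295.0, 164.10000610351562], [315.1000061035156, 234.39999389648438], [309.20001220703125, 236.10000610351562]]
 top-plane [[626.0, 15.0, 14.0], [630.0, -0.0, 14.0], [447.0, -46.0, 14.0], [443.0, -31.0, 14.0]]
 z [ 7.1 13.4 16.3]
 cloud rect 390 ((536.044189453125, -16.1811466217041), (187.38795471191406, 14.150463104248047), 13.889571189880371) [[443.0, -32.0], [447.0, -46.0], [629.0, -1.0], [625.0, 13.0]]
rim 613 ((583.5963745117188, -168.54391479492188), (110.19575500488281, 161.39834594726562), 19.839223861694336) [[504.0, -111.0], [559.0, -263.0], [663.0, -226.0], [608.0, -74.0]]
bar 238 79.45231532808293 ((564.6898803710938, -116.1309585571289), (109.8636245727539, 13.586538314819336), 19.859424591064453) [[511.0, -128.0], [515.0, -141.0], [619.0, -104.0], [614.0, -91.0]] [ 564.29920331 -115.85614465   74.40096595]
scene table z 0.16616049261187982
sill px [[256.3999938964844, 211.1999969482422], [262.6000061035156, 208.89999389648438], [284.20001220703125, 266.20001220703125], [278.1000061035156, 
[... 657 characters left out ...]
2.0, -107.0], [618.0, -94.0]] [ 570.90259489 -117.95063831   74.58218745]
bay z 1 10 5985 ((512.7691650390625, 141.9200439453125), (300.03228759765625, 297.720458984375), 88.59281921386719) [[360.0, -4.0], [658.0, -12.0], [665.0, 288.0], [368.0, 296.0]]
bay z 36 48 1419 ((503.71728515625, 110.9961929321289), (190.1481170654297, 248.79443359375), 13.958778381347656) [[381.0, 209.0], [441.0, -33.0], [626.0, 13.0], [566.0, 255.0]]
bay z 52 70 1070 ((474.77020263671875, 226.62217712402344), (189.4884033203125, 54.674007415771484), 14.163110733032227) [[376.0, 230.0], [390.0, 177.0], [573.0, 223.0], [560.0, 276.0]]
pot [[681.8 -26.2  42. ]]
die [[ 731.  -121.2   26. ]]
token [[396.9 -67.    9. ]]
```

View pics/top_zoom.png

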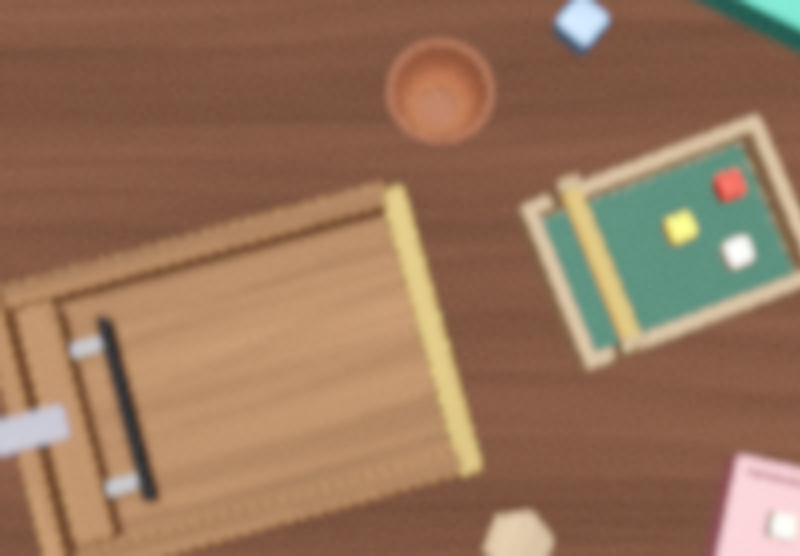

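View pics/scene_zoom.png

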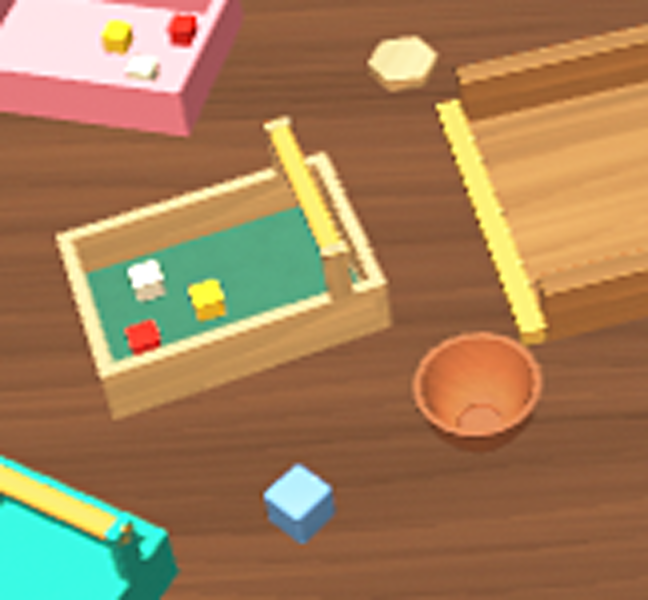

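Two-view results:
- **Tray:** bar at about (566,-117.5), heading 19.8° from +y.
- **Sill:** front middle at about (538,-25), bay direction 13.9° from +y.
- **Bystanders:** the pot and token are about 140 mm to either side of the centre line, so the path is clear.

I'll move above the bar and check with the wrist camera.

{"fn": "arm_command", "kwargs": {"commands": [0.02,0.03,-0.005,0,0,-0.01,0.045,0.068,-0.01,0,0,-0.02,0.07,0.106,-0.02,0,0,-0.03,0.095,0.144,-0.025,0,0,-0.04,0.12,0.182,-0.03,0,0,-0.05,0.145,0.22,-0.035,0,0,-0.06,0.17,0.258,-0.04,0,0,-0.07,0.195,0.296,-0.04,0,0,-0.08,0.22,0.334,-0.04,0,0,-0.09,0.245,0.372,-0.04,0,0,-0.1,0.265,0.402,-0.04,0,0,-0.106,0.28,0.425,-0.04,0,0,-0.106,0.29,0.44,-0.04,0,0,-0.106,0.2935,0.444,-0.04,0,0,-0.106,0.2935,0.444,-0.04,0,0,-0.106,0.2935,0.444,-0.04,0,0,-0.106], "grip": 1, "squeeze": 15}}

```text
clock: 1.7
eef_pos: [565.2, -119.4, 197.8]
tool_rot: [0.985, 0.171, -0.001, -0.0]
contact_force: [0.2, -0.3, -0.1]
finger_gap: 88.0
```

```bash
cat >> h.py <<'E'
from scipy.spatial.transform import Rotation as Ro
def wristT(s):
    T=np.eye(4);T[:3,:3]=Ro.from_quat(s["tool_rot"]).as_matrix();T[:3,3]=s["eef_pos"]
    return T@r.camera_info("wrist")["mount"]
def show(s):
    M=Ro.from_quat(s["tool_rot"]).as_matrix();y=-M[:,1]
    print("t",round(s["clock"],2),"pos",s["eef_pos"].round(1),"F",s["contact_force"].round(2),"gap",round(s["finger_gap"],1),"yaw",np.degrees(np.arctan2(-y[0],y[1])).round(2),"pitch",np.degrees(np.arcsin(y[2])).round(2),"z",M[:,2].round(3))
E
python3 - <<'E'
from h import *
s=r.read_state();show(s);p,d=r.camera("wrist");T=wristT(s)
cv2.imwrite("pics/w1.png",p[:,:,::-1])
i=r.camera_info("wrist");K=i["camera_matrix"];v,u=np.mgrid[:420,:560]
P=np.stack([(u-K[0,2])/K[0,0]*d,-(v-K[1,2])/K[1,1]*d,-d],-1)@T[:3,:3].T+T[:3,3]
near=np.hypot(P[...,0]-566,P[...,1]+117)<75
B=P[near&(P[...,2]>64)&(P[...,2]<84)&(d>0)]
rr=cv2.minAreaRect(B[:,:2].astype(np.float32));print(len(B),rr,cv2.boxPoints(rr).round(1).tolist(),np.percentile(B[:,2],[50,95]))
E
```

```text
t 1.7 pos [ 565.2 -119.4  197.8] F [ 0.23 -0.33 -0.1 ] gap 88.0 yaw 19.71 pitch 0.06 z [-0.002  0.    -1.   ]
2024 ((566.6023559570312, -116.70742797851562), (109.7567138671875, 13.911109924316406), 19.683441162109375) [[512.5999755859375, -128.60000610351562], [517.2999877929688, -141.6999969482422], [620.5999755859375, -104.80000305175781], [615.9000244140625, -91.69999694824219]] [75.54549416 76.99933389]
```

View pics/w1.png

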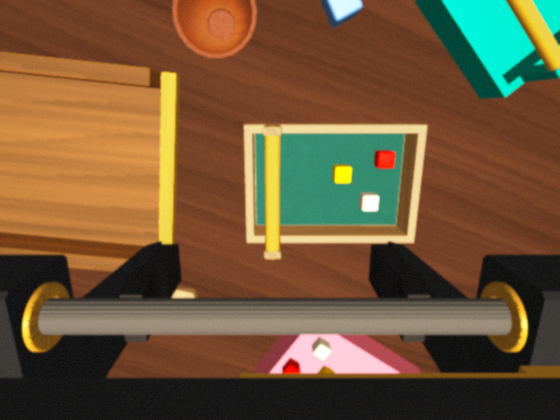

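The wrist picture shows the tray aligned with the jaws: bar at column 272 (rows 128–255), sill at columns 161–177. It gives the bar at (566.6,-116.7), which agrees with the other views. I'll take the sill from this view too, then descend.

```bash
python3 - <<'E'
from h import *
s=r.read_state();p=cv2.imread("pics/w1.png");h=cv2.cvtColor(p,cv2.COLOR_BGR2HSV)
m=cv2.inRange(h[60:260,140:200],(19,90,150),(35,255,255))
pts=np.argwhere(m>0)[:,::-1]+[140,60]
b=cv2.boxPoints(cv2.minAreaRect(pts.astype(np.float32)));print(b.round(1).tolist())
print(plane("wrist",b,14,wristT(s)).round(1).tolist())
E
```

```text
[[157.0, 242.89999389648438], [160.0, 70.9000015258789], [176.6999969482422, 71.19999694824219], [173.6999969482422, 243.1999969482422]]
[[464.2, -26.6, 14.0], [627.2, 13.0, 14.0], [632.0, -1.3, 14.0], [469.8, -42.9, 14.0]]
```

{"fn": "arm_command", "kwargs": {"commands": [0.0014,0.0027,-0.03,0,0,0,0.0014,0.0027,-0.06,0,0,0,0.0014,0.0027,-0.09,0,0,0,0.0014,0.0027,-0.115,0,0,0,0.0014,0.0027,-0.13,0,0,0,0.0014,0.0027,-0.14,0,0,0,0.0014,0.0027,-0.146,0,0,0,0.0014,0.0027,-0.146,0,0,0,0.0014,0.0027,-0.146,0,0,0]}}

```text
clock: 2.65
eef_pos: [567.1, -117.1, 52.6]
tool_rot: [0.985, 0.171, -0.0, -0.0]
contact_force: [-0.6, 0.5, -0.7]
finger_gap: 88.2
```

{"fn": "arm_command", "kwargs": {"commands": [-0.0005,0.0004,-0.0015,0,0,0,-0.0005,0.0004,-0.0015,0,0,0,-0.0005,0.0004,-0.0015,0,0,0,-0.0005,0.0004,-0.0015,0,0,0,-0.0005,0.0004,-0.0015,0,0,0,-0.0005,0.0004,-0.0015,0,0,0,-0.0005,0.0004,-0.0015,0,0,0,-0.0005,0.0004,-0.0015,0,0,0], "grip": 0, "squeeze": 15}}

```text
clock: 3.45
eef_pos: [566.6, -116.7, 51.1]
tool_rot: [0.985, 0.171, -0.0, -0.0]
contact_force: [-0.4, 0.8, -0.0]
finger_gap: 26.0
```

```bash
python3 - <<'E'
from h import *
show(r.read_state())
E
```

```text
t 3.45 pos [ 566.6 -116.7   51.1] F [-0.38  0.76 -0.05] gap 26.0 yaw 19.67 pitch 0.02 z [-0.  0. -1.]
```

{"fn": "arm_command", "kwargs": {"commands": [0,0,0,0,0,0,0,0,0,0,0,0,0,0,0,0,0,0,0,0,0,0,0,0,0,0,0,0,0,0,0,0,0,0,0,0]}}

```text
clock: 4.05
eef_pos: [566.6, -116.6, 51.2]
tool_rot: [0.985, 0.171, -0.0, -0.0]
contact_force: [-0.8, 0.3, 0.6]
finger_gap: 11.1
```

{"fn": "arm_command", "kwargs": {"commands": [-0.001,0.003,0,0,0,-0.005,-0.002,0.006,0,0,0,-0.011,-0.0033,0.01,0,0,0,-0.018,-0.0047,0.014,0,0,0,-0.025,-0.006,0.018,0,0,0,-0.032,-0.0073,0.022,0,0,0,-0.039,-0.0087,0.026,0,0,0,-0.046,-0.01,0.03,0,0,0,-0.053,-0.0113,0.034,0,0,0,-0.06,-0.0127,0.038,0,0,0,-0.067,-0.014,0.042,0,0,0,-0.074,-0.0153,0.046,0,0,0,-0.081,-0.0167,0.05,0,0,0,-0.088,-0.0177,0.053,0,0,0,-0.094,-0.0186,0.0556,0,0,0,-0.099,-0.0186,0.0556,0,0,0,-0.099,-0.0186,0.0556,0,0,0,-0.099]}}

```text
clock: 5.75
eef_pos: [547.7, -60.2, 51.2]
tool_rot: [0.993, 0.122, -0.0, -0.001]
contact_force: [0.3, 0.3, 0.1]
finger_gap: 11.0
```

```bash
cat > look.py <<'E'
import sys
from h import *
s=r.read_state();show(s);print("tau",s["ft_torque"].round(2))
o=[]
for n in("scene","top"):
    p,d=r.camera(n);np.save(f"pics/{n}{sys.argv[1]}.npy",d);np.save(f"pics/{n}{sys.argv[1]}c.npy",p)
    c=p[185:300,150:400] if n=="scene" else p[110:270,185:410]
    o.append(cv2.resize(c,(750,int(c.shape[0]*750/c.shape[1])),interpolation=cv2.INTER_CUBIC))
    cv2.imwrite(f"pics/{n}{sys.argv[1]}.png",o[-1][:,:,::-1])
E
python3 look.py 2
```

```text
t 5.75 pos [547.7 -60.2  51.2] F [0.29 0.27 0.1 ] gap 11.0 yaw 14.04 pitch 0.08 z [-0.001  0.001 -1.   ]
tau [-0.12 -0.12  0.01]
```

View pics/scene2.png

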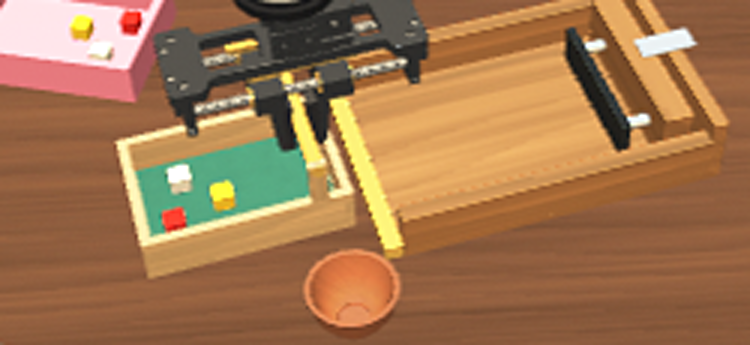

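View pics/top2.png

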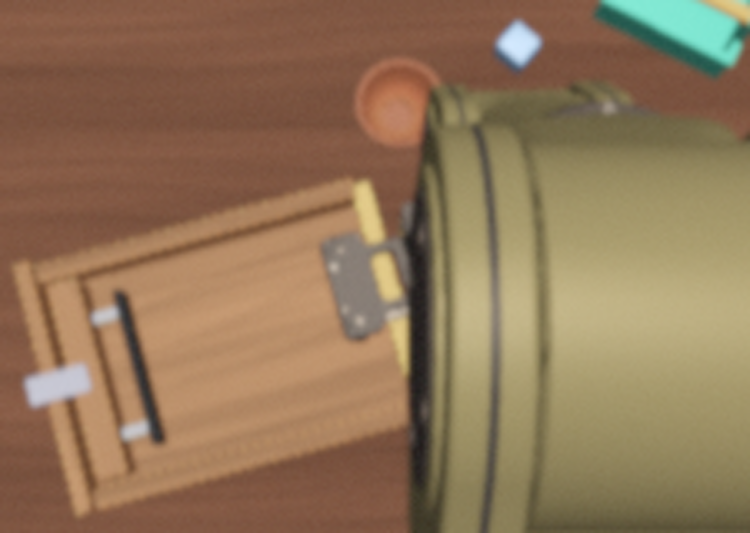

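The tray lies flat and square to the bay, about 11 mm short of the sill. I'll creep forward and watch the force.

{"fn": "arm_command", "kwargs": {"commands": [-0.0003,0.0012,0,0,0,0,-0.0006,0.0024,0,0,0,0,-0.0009,0.0036,0,0,0,0,-0.0012,0.0048,0,0,0,0,-0.0015,0.006,0,0,0,0,-0.0017,0.0068,0,0,0,0]}}

```text
clock: 6.45
eef_pos: [545.9, -53.5, 51.1]
tool_rot: [0.993, 0.122, -0.001, -0.001]
contact_force: [1.0, -2.9, -1.3]
finger_gap: 10.9
```

{"fn": "arm_command", "kwargs": {"commands": [-0.0002,0.0008,0,0,0,0,-0.0003,0.0012,0,0,0,0,-0.0005,0.002,0,0,0,0]}}

```text
clock: 6.75
eef_pos: [545.3, -51.5, 51.1]
tool_rot: [0.993, 0.122, -0.001, -0.001]
contact_force: [0.9, -4.2, -0.8]
finger_gap: 10.9
```

{"fn": "arm_command", "kwargs": {"commands": [-0.0002,0.0008,0,0,0,0,-0.0004,0.0015,0,0,0,0]}}

```text
clock: 6.95
eef_pos: [544.9, -50.0, 51.1]
tool_rot: [0.993, 0.122, -0.001, -0.001]
contact_force: [0.8, -3.6, -1.8]
finger_gap: 10.9
```

{"fn": "arm_command", "kwargs": {"commands": [-0.0002,0.0008,0,0,0,0,-0.0004,0.0015,0,0,0,0]}}

```text
clock: 7.15
eef_pos: [544.5, -48.4, 51.2]
tool_rot: [0.993, 0.122, -0.001, -0.001]
contact_force: [1.3, -4.2, -1.1]
finger_gap: 10.6
```

{"fn": "arm_command", "kwargs": {"commands": [-0.0001,0.0005,0,0,0,0,-0.0002,0.001,0,0,0,0]}}

```text
clock: 7.35
eef_pos: [544.3, -47.8, 51.1]
tool_rot: [0.993, 0.122, -0.001, -0.0]
contact_force: [0.6, -5.3, 0.1]
finger_gap: 11.0
```

{"fn": "arm_command", "kwargs": {"commands": [-0.0001,0.0005,0,0,0,0,-0.0002,0.001,0,0,0,0]}}

```text
clock: 7.55
eef_pos: [544.2, -47.7, 51.1]
tool_rot: [0.993, 0.121, -0.0, 0.0]
contact_force: [1.7, -5.9, -1.4]
finger_gap: 10.9
```

{"fn": "arm_command", "kwargs": {"commands": [-0.0003,0.0012,0,0,0,0,-0.0004,0.0016,0,0,0,0]}}

```text
clock: 7.75
eef_pos: [544.2, -47.7, 51.1]
tool_rot: [0.993, 0.121, -0.0, 0.001]
contact_force: [2.3, -7.7, -2.8]
finger_gap: 11.1
```

```bash
python3 look.py 3
```

```text
t 7.75 pos [544.2 -47.7  51.1] F [ 2.33 -7.67 -2.77] gap 11.1 yaw 13.87 pitch -0.13 z [ 0.    -0.002 -1.   ]
tau [-1.49 -0.39  0.04]
```

View pics/scene3.png

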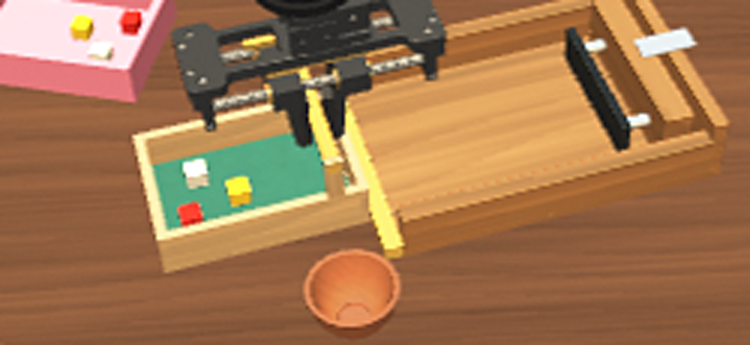

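Contact is confirmed: forward motion stopped at about -25 mm for the bar, with 6–8 N against roughly 4 N of sliding drag. Next I'll work out the lift path, with the tool pitching along with the tray about its tail edge.

```bash
cat > plan.py <<'E'
from h import *
N=np.array([-0.2415,0.9704]);REF=np.array([544.2,-47.7]);PS0=13.95
def tgt(st,zt,phi):
    c,s=np.cos(phi),np.sin(phi)
    S=st+135*c-51*s;z=zt+135*s+51*c
    xy=REF+N*(S+25);return np.r_[xy,z]
def rows(way,steps):
    """way: list (st,zt,phi)"""
    s=r.read_state();show(s)
    M=Ro.from_quat(s["tool_rot"])
    pitch=np.arcsin(-M.as_matrix()[2,1])
    ax=np.array([N[1],-N[0],0])
    for (a,b),k in zip(zip(way[:-1],way[1:]),steps):
        for i in range(1,k+1):
            w=np.array(a)+(np.array(b)-np.array(a))*i/k
            t=(tgt(*w)-s["eef_pos"])/1000; rv=ax*(w[2]-pitch)
            print(np.round(np.r_[t,rv],4).tolist(),"tail",w.round(3))
E
python3 - <<'E'
from plan import *
rows([(-160,0,0),(-160,0,.15)],[10])
E
```

```text
t 7.85 pos [544.2 -47.7  51.1] F [ 1.13 -6.85 -2.21] gap 10.9 yaw 13.87 pitch -0.13 z [-0.    -0.002 -1.   ]
[0.0002, -0.0007, 0.0019, 0.0168, 0.0042, 0.0] tail [-1.6e+02  0.0e+00  1.5e-02]
[0.0004, -0.0015, 0.0039, 0.0314, 0.0078, 0.0] tail [-1.6e+02  0.0e+00  3.0e-02]
[0.0006, -0.0023, 0.0059, 0.0459, 0.0114, 0.0] tail [-1.6e+02  0.0e+00  4.5e-02]
[0.0008, -0.0032, 0.0079, 0.0605, 0.015, 0.0] tail [-1.6e+02  0.0e+00  6.0e-02]
[0.001, -0.0041, 0.0098, 0.075, 0.0187, 0.0] tail [-1.6e+02  0.0e+00  7.5e-02]
[0.0012, -0.005, 0.0118, 0.0896, 0.0223, 0.0] tail [-1.6e+02  0.0e+00  9.0e-02]
[0.0015, -0.0059, 0.0137, 0.1041, 0.0259, 0.0] tail [-1.60e+02  0.00e+00  1.05e-01]
[0.0017, -0.0069, 0.0157, 0.1187, 0.0295, 0.0] tail [-1.6e+02  0.0e+00  1.2e-01]
[0.0019, -0.0078, 0.0176, 0.1332, 0.0332, 0.0] tail [-1.60e+02  0.00e+00  1.35e-01]
[0.0022, -0.0089, 0.0195, 0.1478, 0.0368, 0.0] tail [-1.6e+02  0.0e+00  1.5e-01]
```

{"fn": "arm_command", "kwargs": {"commands": [0.0002,-0.0007,0.0019,0.0168,0.0042,0,0.0004,-0.0015,0.0039,0.0314,0.0078,0,0.0006,-0.0023,0.0059,0.0459,0.0114,0,0.0008,-0.0032,0.0079,0.0605,0.015,0,0.001,-0.0041,0.0098,0.075,0.0187,0,0.0012,-0.005,0.0118,0.0896,0.0223,0,0.0015,-0.0059,0.0137,0.1041,0.0259,0,0.0017,-0.0069,0.0157,0.1187,0.0295,0,0.0019,-0.0078,0.0176,0.1332,0.0332,0,0.0022,-0.0089,0.0195,0.1478,0.0368,0,0.0022,-0.0089,0.0195,0.1478,0.0368,0]}}

```text
clock: 8.95
eef_pos: [546.6, -56.9, 70.9]
tool_rot: [0.99, 0.12, -0.009, -0.075]
contact_force: [0.0, -0.6, -5.6]
finger_gap: 10.8
```

```bash
python3 look.py 4; python3 - <<'E'
from plan import *
rows([(-160,0,.15),(-98,0,.15)],[16])
E
```

```text
t 8.95 pos [546.6 -56.9  70.9] F [ 0.02 -0.62 -5.6 ] gap 10.8 yaw 13.82 pitch 8.65 z [-0.036  0.146 -0.989]
tau [-0.29  0.04 -0.04]
t 9.05 pos [546.5 -56.7  70.7] F [-0.9   0.84 -4.95] gap 10.8 yaw 13.86 pitch 8.59 z [-0.036  0.145 -0.989]
[-0.0011, 0.0039, -0.0001, 0.0, 0.0, 0.0] tail [-1.56125e+02  0.00000e+00  1.50000e-01]
[-0.002, 0.0077, -0.0001, 0.0, 0.0, 0.0] tail [-1.5225e+02  0.0000e+00  1.5000e-01]
[-0.0029, 0.0114, -0.0001, 0.0, 0.0, 0.0] tail [-148.375    0.       0.15 ]
[-0.0039, 0.0152, -0.0001, 0.0, 0.0, 0.0] tail [-144.5     0.      0.15]
[-0.0048, 0.019, -0.0001, 0.0, 0.0, 0.0] tail [-140.625    0.       0.15 ]
[-0.0057, 0.0227, -0.0001, 0.0, 0.0, 0.0] tail [-136.75    0.      0.15]
[-0.0067, 0.0265, -0.0001, 0.0, 0.0, 0.0] tail [-132.875    0.       0.15 ]
[-0.0076, 0.0302, -0.0001, 0.0, 0.0, 0.0] tail [-129.      0.      0.15]
[-0.0085, 0.034, -0.0001, 0.0, 0.0, 0.0] tail [-125.125    0.       0.15 ]
[-0.0095, 0.0378, -0.0001, 0.0, 0.0, 0.0] tail [-121.25    0.      0.15]
[-0.0104, 0.0415, -0.0001, 0.0, 0.0, 0.0] tail [-117.375    0.       0.15 ]
[-0.0113, 0.0453, -0.0001, 0.0, 0.0, 0.0] tail [-113.5     0.      0.15]
[-0.0123, 0.049, -0.0001, 0.0, 0.0, 0.0] tail [-109.625    0.       0.15 ]
[-0.0132, 0.0528, -0.0001, 0.0, 0.0, 0.0] tail [-105.75    0.      0.15]
[-0.0142, 0.0566, -0.0001, 0.0, 0.0, 0.0] tail [-101.875    0.       0.15 ]
[-0.0151, 0.0603, -0.0001, 0.0, 0.0, 0.0] tail [-98.     0.     0.15]
```

View pics/scene4.png

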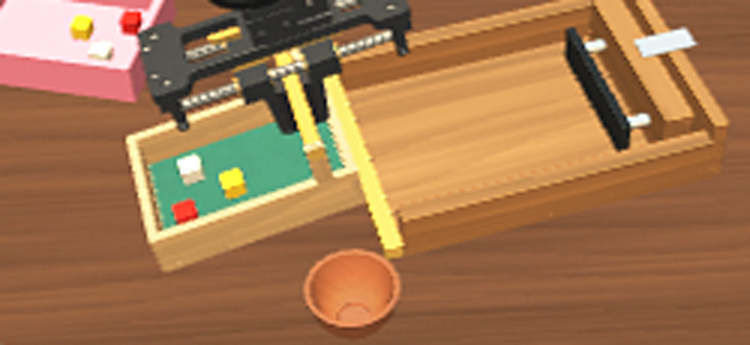

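The head is up and the tail's lower corner is still at (165,270), the same as before the lift. I'll advance over the sill with a slight downward bias so the tail keeps dragging.

{"fn": "arm_command", "kwargs": {"commands": [-0.0009,0.0035,-0.0005,0,0,0,-0.002,0.0075,-0.0005,0,0,0,-0.0029,0.0114,-0.0005,0,0,0,-0.0039,0.0152,-0.0005,0,0,0,-0.0048,0.019,-0.0005,0,0,0,-0.0057,0.0227,-0.0005,0,0,0,-0.0067,0.0265,-0.0005,0,0,0,-0.0075,0.03,-0.0005,0,0,0]}}

```text
clock: 9.85
eef_pos: [538.9, -26.4, 70.2]
tool_rot: [0.99, 0.12, -0.009, -0.074]
contact_force: [0.6, -0.2, -5.0]
finger_gap: 11.0
```

```bash
python3 look.py 5; python3 - <<'E'
from plan import *
d=np.load("pics/scene5.npy");P=cloud("scene",d)
s=r.read_state()
# tray points in s (rel sill) coords
rel=P[...,:2]-REF;S=rel@N-25;L=rel@np.array([-N[1],N[0]])
for n in("scene",):
  for a in range(-135,60,15):
    q=(S>a)&(S<a+15)&(abs(abs(L)-52)<8)&(P[...,2]>25)&(P[...,2]<75)
    if q.sum()>3: print(a+7,q.sum(),np.percentile(P[q][:,2],[75,95]).round(1))
q=(abs(L)<60)&(P[...,2]>25)&(P[...,2]<60)&(S>-160)&(S<-70);print("tail S",np.percentile(S[q],[0.5,2]))
rows([(-131,0,.15),(-98,0,.15)],[8])
E
```

```text
t 9.85 pos [538.9 -26.4  70.2] F [ 0.56 -0.17 -4.96] gap 11.0 yaw 13.87 pitch 8.59 z [-0.036  0.145 -0.989]
tau [-0.46 -0.14 -0.  ]
-128 83 [39.4 41.8]
-113 95 [40.6 42.9]
-98 99 [42.4 45.6]
-83 96 [45.3 47.6]
-68 119 [46.8 49.1]
-53 127 [48.2 51.6]
-38 122 [49.5 52.4]
-23 102 [49.8 54.9]
-8 93 [58.2 71.5]
7 81 [56.6 61.4]
22 50 [58.4 60.8]
tail S [-136.75860616 -136.16157042]
t 9.95 pos [538.7 -25.6  70.2] F [-0.49  0.14 -3.58] gap 10.8 yaw 13.92 pitch 8.65 z [-0.037  0.146 -0.989]
[-0.0003, 0.0012, 0.0004, -0.001, -0.0002, -0.0] tail [-126.875    0.       0.15 ]
[-0.0013, 0.0052, 0.0004, -0.001, -0.0002, -0.0] tail [-122.75    0.      0.15]
[-0.0023, 0.0092, 0.0004, -0.001, -0.0002, -0.0] tail [-118.625    0.       0.15 ]
[-0.0033, 0.0132, 0.0004, -0.001, -0.0002, -0.0] tail [-114.5     0.      0.15]
[-0.0043, 0.0172, 0.0004, -0.001, -0.0002, -0.0] tail [-110.375    0.       0.15 ]
[-0.0053, 0.0212, 0.0004, -0.001, -0.0002, -0.0] tail [-106.25    0.      0.15]
[-0.0063, 0.0252, 0.0004, -0.001, -0.0002, -0.0] tail [-102.125    0.       0.15 ]
[-0.0073, 0.0292, 0.0004, -0.001, -0.0002, -0.0] tail [-98.     0.     0.15]
```

View pics/scene5.png

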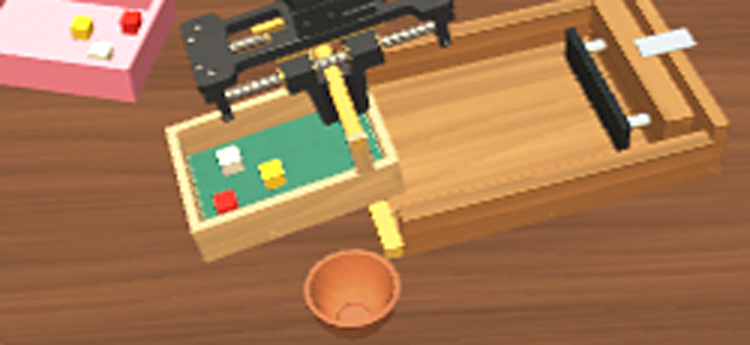

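{"fn": "arm_command", "kwargs": {"commands": [-0.0003,0.0012,-0.0005,0,0,0,-0.0013,0.0052,-0.001,0,0,0,-0.0023,0.0092,-0.0015,0,0,0,-0.0033,0.0132,-0.0015,0,0,0,-0.0043,0.0172,-0.0015,0,0,0,-0.0053,0.0212,-0.0015,0,0,0]}}

```text
clock: 10.55
eef_pos: [533.3, -4.0, 68.8]
tool_rot: [0.99, 0.121, -0.01, -0.075]
contact_force: [0.3, -2.0, -5.1]
finger_gap: 10.8
```

```bash
python3 look.py 6; python3 - <<'E'
from plan import *
rows([(-106,0,.14),(-98,0,.15),(-85,0,.173),(-70,0,.209)],[2,4,5])
E
```

```text
t 10.55 pos [533.3  -4.   68.8] F [ 0.31 -1.95 -5.09] gap 10.8 yaw 13.92 pitch 8.65 z [-0.037  0.146 -0.989]
tau [-0.51 -0.2   0.03]
t 10.65 pos [533.1  -3.   68.9] F [ 0.12  1.15 -3.73] gap 11.0 yaw 14.0 pitch 8.72 z [-0.038  0.147 -0.988]
[-0.0007, 0.0031, 0.0011, -0.0069, -0.0017, -0.0] tail [-102.       0.       0.145]
[-0.0016, 0.0066, 0.0017, -0.0021, -0.0005, -0.0] tail [-98.     0.     0.15]
[-0.0023, 0.0094, 0.0025, 0.0035, 0.0009, 0.0] tail [-94.75    0.      0.156]
[-0.003, 0.0122, 0.0032, 0.0091, 0.0023, 0.0] tail [-91.5     0.      0.161]
[-0.0037, 0.0149, 0.0039, 0.0146, 0.0036, 0.0] tail [-88.25    0.      0.167]
[-0.0044, 0.0176, 0.0046, 0.0202, 0.005, 0.0] tail [-85.      0.      0.173]
[-0.005, 0.02, 0.0055, 0.0272, 0.0068, 0.0] tail [-82.     0.     0.18]
[-0.0056, 0.0224, 0.0064, 0.0342, 0.0085, 0.0] tail [-79.      0.      0.187]
[-0.0061, 0.0248, 0.0073, 0.0412, 0.0103, 0.0] tail [-76.      0.      0.195]
[-0.0067, 0.0272, 0.0082, 0.0482, 0.012, 0.0] tail [-73.      0.      0.202]
[-0.0073, 0.0296, 0.009, 0.0552, 0.0137, 0.0] tail [-70.      0.      0.209]
```

View pics/scene6.png

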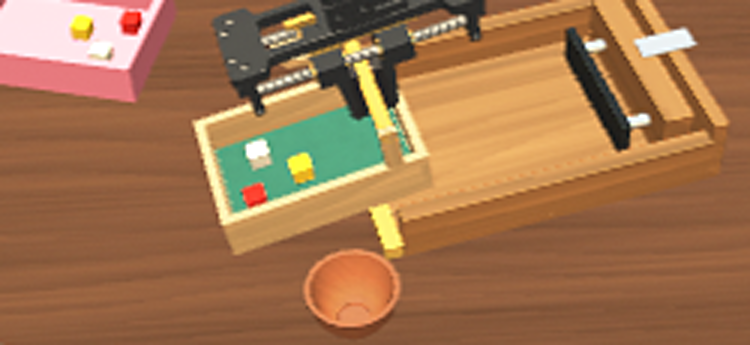

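The tray is over the sill, clear on both sides, with its tail on the table and about 2 N of drag. I'll carry on until its centre of mass is past the sill.

{"fn": "arm_command", "kwargs": {"commands": [-0.0007,0.0031,0.0003,-0.005,-0.0015,0,-0.0016,0.0066,0.001,-0.002,-0.0005,0,-0.0023,0.0094,0.002,0.0035,0.0009,0,-0.003,0.0122,0.0029,0.0091,0.0023,0,-0.0037,0.0149,0.0036,0.0146,0.0036,0,-0.0044,0.0176,0.0043,0.0202,0.005,0,-0.005,0.02,0.0052,0.0272,0.0068,0,-0.0056,0.0224,0.006,0.0342,0.0085,0,-0.0061,0.0248,0.007,0.0412,0.0103,0,-0.0067,0.0272,0.008,0.0482,0.012,0,-0.0073,0.0296,0.0088,0.0552,0.0137,0,-0.0073,0.0296,0.0088,0.0552,0.0137,0]}}

```text
clock: 11.85
eef_pos: [525.7, 27.0, 77.8]
tool_rot: [0.987, 0.121, -0.013, -0.104]
contact_force: [-0.2, 0.5, -5.3]
finger_gap: 10.8
```

```bash
python3 look.py 7; python3 - <<'E'
from plan import *
rows([(-70,0,.209),(-69,7,.1),(-68,14.3,0),(-66,22.8,-.1),(-40,17.5,-0.066)],[4,4,5,6])
E
```

```text
t 11.85 pos [525.7  27.   77.8] F [-0.24  0.48 -5.3 ] gap 10.8 yaw 14.01 pitch 12.03 z [-0.051  0.202 -0.978]
tau [-0.35 -0.09 -0.  ]
t 11.95 pos [525.7  27.   77.8] F [ 0.42  1.42 -4.93] gap 10.6 yaw 14.01 pitch 12.01 z [-0.051  0.202 -0.978]
[-0.0005, 0.0018, -0.0015, -0.027, -0.0067, -0.0] tail [-69.75    1.75    0.182]
[-0.001, 0.004, -0.0031, -0.0535, -0.0133, -0.0] tail [-69.5     3.5     0.154]
[-0.0016, 0.006, -0.0048, -0.0799, -0.0199, -0.0] tail [-69.25    5.25    0.127]
[-0.0021, 0.008, -0.0065, -0.1064, -0.0265, -0.0] tail [-69.    7.    0.1]
[-0.0025, 0.0098, -0.008, -0.1306, -0.0325, -0.0] tail [-68.75    8.825   0.075]
[-0.0029, 0.0115, -0.0094, -0.1549, -0.0385, -0.0] tail [-6.850e+01  1.065e+01  5.000e-02]
[-0.0033, 0.0131, -0.0109, -0.1791, -0.0446, -0.0] tail [-6.8250e+01  1.2475e+01  2.5000e-02]
[-0.0037, 0.0146, -0.0125, -0.2034, -0.0506, -0.0] tail [-68.   14.3   0. ]
[-0.004, 0.016, -0.0135, -0.2228, -0.0554, -0.0] tail [-6.76e+01  1.60e+01 -2.00e-02]
[-0.0043, 0.0172, -0.0145, -0.2422, -0.0603, -0.0] tail [-6.72e+01  1.77e+01 -4.00e-02]
[-0.0047, 0.0185, -0.0156, -0.2616, -0.0651, -0.0] tail [-6.68e+01  1.94e+01 -6.00e-02]
[-0.005, 0.0197, -0.0166, -0.281, -0.0699, -0.0] tail [-66.4   21.1   -0.08]
[-0.0052, 0.0208, -0.0177, -0.3004, -0.0748, -0.0] tail [-66.   22.8  -0.1]
[-0.0062, 0.0248, -0.0178, -0.2949, -0.0734, -0.0] tail [-61.667  21.917  -0.094]
[-0.0072, 0.0288, -0.0179, -0.2894, -0.072, -0.0] tail [-57.333  21.033  -0.089]
[-0.0082, 0.0328, -0.018, -0.2839, -0.0707, -0.0] tail [-53.     20.15   -0.083]
[-0.0092, 0.0368, -0.0181, -0.2784, -0.0693, -0.0] tail [-48.667  19.267  -0.077]
[-0.0102, 0.0408, -0.0182, -0.2729, -0.0679, -0.0] tail [-44.333  18.383  -0.072]
[-0.0112, 0.0447, -0.0183, -0.2674, -0.0666, -0.0] tail [-40.     17.5    -0.066]
```

View pics/scene7.png

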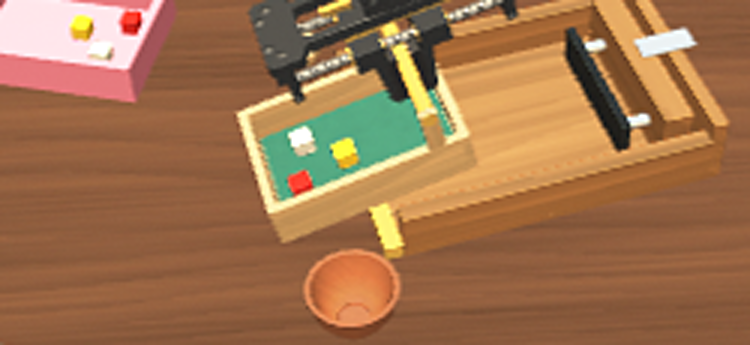

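The head is well inside the bay, the tail is still on the table, and the side walls have even clearance. I'll lower the nose while moving further forward, so the centre of mass clears the sill's rear edge.

```bash
python3 - <<'E'
from plan import *
rows([(-70,0,.209),(-62,7,.115),(-54,14.3,0),(-46,19,-.08)],[5,5,5])
E
```

```text
t 11.95 pos [525.7  27.   77.8] F [ 0.42  1.42 -4.93] gap 10.6 yaw 14.01 pitch 12.01 z [-0.051  0.202 -0.978]
[-0.0007, 0.0025, -0.0008, -0.0188, -0.0047, -0.0] tail [-68.4    1.4    0.19]
[-0.0014, 0.0054, -0.0017, -0.0371, -0.0092, -0.0] tail [-66.8     2.8     0.171]
[-0.0021, 0.0083, -0.0026, -0.0553, -0.0138, -0.0] tail [-65.2     4.2     0.153]
[-0.0028, 0.0111, -0.0036, -0.0736, -0.0183, -0.0] tail [-63.6     5.6     0.134]
[-0.0035, 0.0139, -0.0046, -0.0918, -0.0228, -0.0] tail [-62.      7.      0.115]
[-0.0043, 0.0169, -0.0061, -0.1141, -0.0284, -0.0] tail [-60.4     8.46    0.092]
[-0.005, 0.0198, -0.0077, -0.1364, -0.034, -0.0] tail [-58.8     9.92    0.069]
[-0.0057, 0.0227, -0.0092, -0.1588, -0.0395, -0.0] tail [-5.720e+01  1.138e+01  4.600e-02]
[-0.0064, 0.0255, -0.0108, -0.1811, -0.0451, -0.0] tail [-5.560e+01  1.284e+01  2.300e-02]
[-0.0071, 0.0282, -0.0125, -0.2034, -0.0506, -0.0] tail [-54.   14.3  -0. ]
[-0.0076, 0.0305, -0.0137, -0.2189, -0.0545, -0.0] tail [-5.240e+01  1.524e+01 -1.600e-02]
[-0.0082, 0.0328, -0.0149, -0.2344, -0.0583, -0.0] tail [-5.080e+01  1.618e+01 -3.200e-02]
[-0.0088, 0.0351, -0.0162, -0.25, -0.0622, -0.0] tail [-4.920e+01  1.712e+01 -4.800e-02]
[-0.0093, 0.0373, -0.0174, -0.2655, -0.0661, -0.0] tail [-47.6    18.06   -0.064]
[-0.0099, 0.0395, -0.0187, -0.281, -0.0699, -0.0] tail [-46.    19.    -0.08]
```

{"fn": "arm_command", "kwargs": {"commands": [-0.0007,0.0025,-0.0008,-0.0188,-0.0047,0,-0.0014,0.0054,-0.0017,-0.0371,-0.0092,0,-0.0021,0.0083,-0.0026,-0.0553,-0.0138,0,-0.0028,0.0111,-0.0036,-0.0736,-0.0183,0,-0.0035,0.0139,-0.0046,-0.0918,-0.0228,0,-0.0043,0.0169,-0.0061,-0.1141,-0.0284,0,-0.005,0.0198,-0.0077,-0.1364,-0.034,0,-0.0057,0.0227,-0.0092,-0.1588,-0.0395,0,-0.0064,0.0255,-0.0108,-0.1811,-0.0451,0,-0.0071,0.0282,-0.0125,-0.2034,-0.0506,0]}}

```text
clock: 12.95
eef_pos: [518.4, 56.1, 65.3]
tool_rot: [0.992, 0.122, -0.0, 0.001]
contact_force: [0.7, -1.2, -3.9]
finger_gap: 10.7
```

```bash
python3 look.py 8; python3 - <<'E'
from plan import *
rows([(-54,14.3,0),(-46,19,-.08),(0,14.8,-.056),(10,14.2,-.052)],[5,10,3])
E
```

```text
t 12.95 pos [518.4  56.1  65.3] F [ 0.66 -1.22 -3.92] gap 10.7 yaw 14.06 pitch -0.07 z [-0.001 -0.001 -1.   ]
tau [-0.31 -0.05  0.03]
t 13.05 pos [517.8  57.9  65.2] F [-1.21  2.29 -0.38] gap 11.0 yaw 14.23 pitch 0.04 z [-0.002  0.    -1.   ]
[0.0002, -0.0004, -0.0011, -0.0163, -0.004, -0.0] tail [-5.240e+01  1.524e+01 -1.600e-02]
[-0.0004, 0.0019, -0.0023, -0.0318, -0.0079, -0.0] tail [-5.080e+01  1.618e+01 -3.200e-02]
[-0.0009, 0.0042, -0.0036, -0.0473, -0.0118, -0.0] tail [-4.920e+01  1.712e+01 -4.800e-02]
[-0.0015, 0.0064, -0.0049, -0.0628, -0.0156, -0.0] tail [-47.6    18.06   -0.064]
[-0.002, 0.0086, -0.0061, -0.0784, -0.0195, -0.0] tail [-46.    19.    -0.08]
[-0.0031, 0.013, -0.0062, -0.076, -0.0189, -0.0] tail [-41.4    18.58   -0.078]
[-0.0042, 0.0173, -0.0063, -0.0737, -0.0183, -0.0] tail [-36.8    18.16   -0.075]
[-0.0053, 0.0217, -0.0064, -0.0714, -0.0178, -0.0] tail [-32.2    17.74   -0.073]
[-0.0064, 0.0261, -0.0065, -0.069, -0.0172, -0.0] tail [-27.6   17.32  -0.07]
[-0.0075, 0.0304, -0.0066, -0.0667, -0.0166, -0.0] tail [-23.     16.9    -0.068]
[-0.0086, 0.0348, -0.0067, -0.0644, -0.016, -0.0] tail [-18.4    16.48   -0.066]
[-0.0097, 0.0392, -0.0067, -0.0621, -0.0154, -0.0] tail [-13.8    16.06   -0.063]
[-0.0107, 0.0435, -0.0068, -0.0597, -0.0149, -0.0] tail [-9.2   15.64  -0.061]
[-0.0118, 0.0479, -0.0069, -0.0574, -0.0143, -0.0] tail [-4.6   15.22  -0.058]
[-0.0129, 0.0523, -0.007, -0.0551, -0.0137, -0.0] tail [ 0.    14.8   -0.056]
[-0.0137, 0.0554, -0.007, -0.0538, -0.0134, -0.0] tail [ 3.333 14.6   -0.055]
[-0.0145, 0.0586, -0.007, -0.0525, -0.0131, -0.0] tail [ 6.667 14.4   -0.053]
[-0.0153, 0.0618, -0.0071, -0.0512, -0.0127, -0.0] tail [10.    14.2   -0.052]
```

View pics/scene8.png

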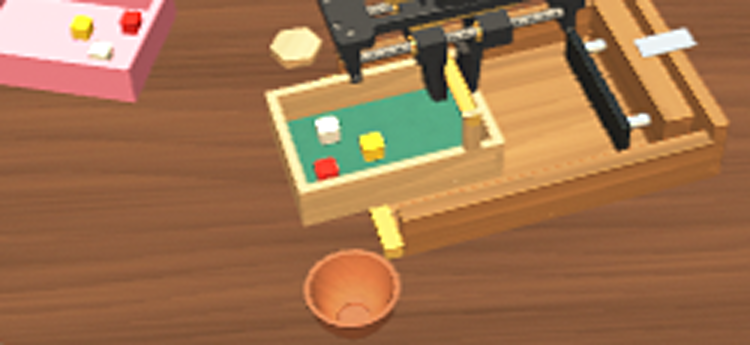

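It lies level across the sill top, so I'll bring the nose down to the floor and move on.

{"fn": "arm_command", "kwargs": {"commands": [0,0.0003,-0.0011,-0.0163,-0.004,-0.001,-0.0004,0.0022,-0.0023,-0.0318,-0.0079,-0.002,-0.0009,0.0043,-0.0036,-0.0473,-0.0118,-0.003,-0.0015,0.0064,-0.0049,-0.0628,-0.0156,-0.003,-0.002,0.0086,-0.0059,-0.0784,-0.0195,-0.003,-0.0025,0.011,-0.006,-0.078,-0.0195,-0.003]}}

```text
clock: 13.65
eef_pos: [515.0, 69.8, 59.0]
tool_rot: [0.992, 0.123, 0.004, 0.04]
contact_force: [-0.4, -2.0, -3.8]
finger_gap: 10.8
```

```bash
python3 look.py 9; python3 - <<'E'
from plan import *
rows([(-43.5,18.8,-.08),(0,14.8,-.056),(10,14.2,-.052)],[12,4])
E
```

```text
t 13.65 pos [515.   69.8  59. ] F [-0.36 -2.01 -3.83] gap 10.8 yaw 14.15 pitch -4.6 z [ 0.017 -0.078 -0.997]
tau [-0.11 -0.06  0.02]
t 13.75 pos [515.1  70.   59.1] F [-0.22 -0.42 -1.88] gap 10.9 yaw 14.15 pitch -4.52 z [ 0.017 -0.077 -0.997]
[-0.0007, 0.0023, -0.0003, 0.0009, 0.0002, 0.0] tail [-39.875  18.467  -0.078]
[-0.0016, 0.0057, -0.0004, 0.0028, 0.0007, 0.0] tail [-36.25   18.133  -0.076]
[-0.0024, 0.0092, -0.0004, 0.0048, 0.0012, 0.0] tail [-32.625  17.8    -0.074]
[-0.0033, 0.0126, -0.0005, 0.0067, 0.0017, 0.0] tail [-29.     17.467  -0.072]
[-0.0041, 0.0161, -0.0005, 0.0087, 0.0022, 0.0] tail [-25.375  17.133  -0.07 ]
[-0.005, 0.0195, -0.0006, 0.0106, 0.0026, 0.0] tail [-21.75   16.8    -0.068]
[-0.0059, 0.0229, -0.0006, 0.0126, 0.0031, 0.0] tail [-18.125  16.467  -0.066]
[-0.0067, 0.0264, -0.0007, 0.0145, 0.0036, 0.0] tail [-14.5    16.133  -0.064]
[-0.0076, 0.0298, -0.0008, 0.0164, 0.0041, 0.0] tail [-10.875  15.8    -0.062]
[-0.0084, 0.0332, -0.0008, 0.0184, 0.0046, 0.0] tail [-7.25  15.467 -0.06 ]
[-0.0093, 0.0367, -0.0009, 0.0203, 0.0051, 0.0] tail [-3.625 15.133 -0.058]
[-0.0101, 0.0401, -0.0009, 0.0223, 0.0055, 0.0] tail [ 0.    14.8   -0.056]
[-0.0107, 0.0425, -0.0009, 0.0232, 0.0058, 0.0] tail [ 2.5   14.65  -0.055]
[-0.0113, 0.0449, -0.001, 0.0242, 0.006, 0.0] tail [ 5.    14.5   -0.054]
[-0.0119, 0.0473, -0.001, 0.0252, 0.0063, 0.0] tail [ 7.5   14.35  -0.053]
[-0.0125, 0.0496, -0.001, 0.0261, 0.0065, 0.0] tail [10.    14.2   -0.052]
```

View pics/scene9.png

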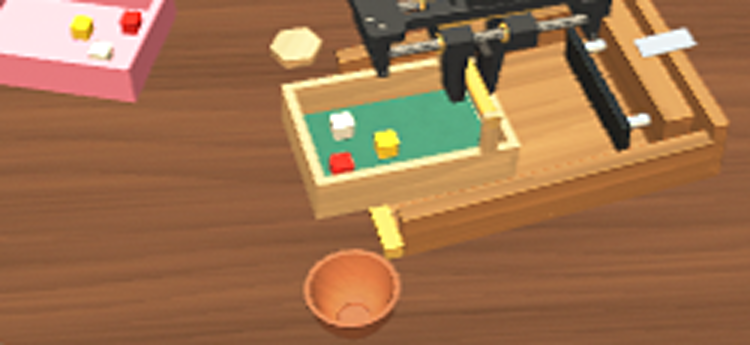

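{"fn": "arm_command", "kwargs": {"commands": [-0.0007,0.0023,-0.0003,0,0,0,-0.0016,0.0057,-0.0004,0.0028,0.0007,0,-0.0024,0.0092,-0.0004,0.0048,0.0012,0,-0.0033,0.0126,-0.0005,0.0067,0.0017,0,-0.0041,0.0161,-0.0005,0.0087,0.0022,0,-0.005,0.0195,-0.0006,0.0106,0.0026,0,-0.0059,0.0229,-0.0006,0.0126,0.0031,0,-0.0067,0.0264,-0.0007,0.0145,0.0036,0,-0.0076,0.0298,-0.0008,0.0164,0.0041,0,-0.0084,0.0332,-0.0008,0.0184,0.0046,0,-0.0093,0.0367,-0.0009,0.0203,0.0051,0,-0.0101,0.0401,-0.0009,0.0223,0.0055,0]}}

```text
clock: 14.95
eef_pos: [505.1, 110.0, 58.4]
tool_rot: [0.992, 0.123, 0.003, 0.028]
contact_force: [0.8, -3.3, 0.3]
finger_gap: 10.5
```

```bash
python3 look.py 10; python3 - <<'E'
from plan import *
rows([(0,14.8,-.056),(10,14.2,-.052),(18,13.5,-.047),(22,6,0)],[4,4,6])
E
```

```text
t 14.95 pos [505.1 110.   58.4] F [ 0.76 -3.28  0.32] gap 10.5 yaw 14.12 pitch -3.22 z [ 0.012 -0.055 -0.998]
tau [-0.79 -0.21 -0.03]
t 15.05 pos [504.9 110.8  58.3] F [ 0.61 -1.96  1.52] gap 10.7 yaw 14.18 pitch -3.18 z [ 0.012 -0.054 -0.998]
[-0.0006, 0.0017, -0.0002, 0.0004, 0.0001, 0.0] tail [ 2.5   14.65  -0.055]
[-0.0012, 0.0041, -0.0002, 0.0014, 0.0003, 0.0] tail [ 5.    14.5   -0.054]
[-0.0018, 0.0065, -0.0002, 0.0023, 0.0006, 0.0] tail [ 7.5   14.35  -0.053]
[-0.0024, 0.0089, -0.0002, 0.0033, 0.0008, 0.0] tail [10.    14.2   -0.052]
[-0.0028, 0.0108, -0.0002, 0.0045, 0.0011, 0.0] tail [12.    14.025 -0.051]
[-0.0033, 0.0126, -0.0002, 0.0057, 0.0014, 0.0] tail [14.   13.85 -0.05]
[-0.0038, 0.0145, -0.0002, 0.007, 0.0017, 0.0] tail [16.    13.675 -0.048]
[-0.0042, 0.0164, -0.0002, 0.0082, 0.002, 0.0] tail [18.    13.5   -0.047]
[-0.0043, 0.0167, -0.0004, 0.0158, 0.0039, 0.0] tail [18.667 12.25  -0.039]
[-0.0044, 0.017, -0.0006, 0.0234, 0.0058, 0.0] tail [19.333 11.    -0.031]
[-0.0045, 0.0173, -0.0008, 0.031, 0.0077, 0.0] tail [20.     9.75  -0.023]
[-0.0045, 0.0176, -0.0009, 0.0386, 0.0096, 0.0] tail [ 2.0667e+01  8.5000e+00 -1.6000e-02]
[-0.0046, 0.0179, -0.0011, 0.0462, 0.0115, 0.0] tail [ 2.1333e+01  7.2500e+00 -8.0000e-03]
[-0.0047, 0.0181, -0.0013, 0.0538, 0.0134, 0.0] tail [22.  6.  0.]
```

View pics/scene10.png

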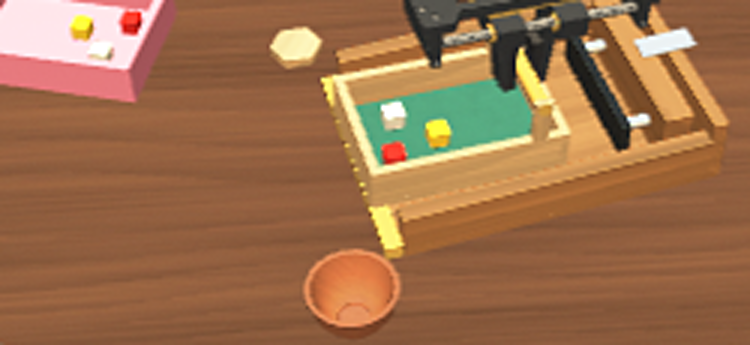

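{"fn": "arm_command", "kwargs": {"commands": [-0.0006,0.0017,0.0003,0.0004,0.0001,0,-0.0012,0.0041,0.0003,0.0014,0.0003,0,-0.0018,0.0065,0.0003,0.0023,0.0006,0,-0.0024,0.0089,0.0003,0.0033,0.0008,0,-0.0028,0.0108,0.0003,0.0045,0.0011,0,-0.0033,0.0126,0.0003,0.0057,0.0014,0,-0.0038,0.0145,0.0003,0.007,0.0017,0,-0.0042,0.0164,0.0003,0.0082,0.002,0,-0.0043,0.0167,0,0.0158,0.0039,0,-0.0044,0.017,-0.0002,0.0234,0.0058,0,-0.0045,0.0173,-0.0004,0.031,0.0077,0,-0.0045,0.0176,-0.0006,0.0386,0.0096,0,-0.0046,0.0179,-0.0008,0.0462,0.0115,0,-0.0047,0.0181,-0.001,0.0538,0.0134,0,-0.0047,0.0181,-0.001,0.0538,0.0134,0]}}

```text
clock: 16.55
eef_pos: [500.5, 128.9, 57.4]
tool_rot: [0.992, 0.123, -0.001, -0.0]
contact_force: [-1.4, 3.0, -3.5]
finger_gap: 10.7
```

```bash
python3 look.py 11; python3 - <<'E'
from plan import *
rows([(22,6,0),(24,6,0)],[2])
P=cloud("scene",np.load("pics/scene11.npy"));rel=P[...,:2]-REF;S=rel@N-25;L=rel@np.array([-N[1],N[0]])
for a in range(15,190,15):
    q=(S>a)&(S<a+15)&(abs(abs(L)-52)<5)&(P[...,2]>32)&(P[...,2]<65)
    if q.sum()>3: print(a+7,q.sum(),np.percentile(P[q][:,2],[50,75]).round(1))
E
```

```text
t 16.55 pos [500.5 128.9  57.4] F [-1.36  2.99 -3.52] gap 10.7 yaw 14.15 pitch 0.04 z [-0.001  0.    -1.   ]
tau [0.42 0.17 0.03]
t 16.65 pos [500.4 128.9  57.4] F [-0.36  2.31 -3.15] gap 10.9 yaw 14.17 pitch 0.01 z [-0.001 -0.    -1.   ]
[-0.0004, 0.001, -0.0004, -0.0002, -0.0001, -0.0] tail [23.  6.  0.]
[-0.0007, 0.0019, -0.0004, -0.0002, -0.0001, -0.0] tail [24.  6.  0.]
22 45 [41.8 44.1]
37 66 [41.4 44.1]
52 68 [41.1 43.5]
67 68 [42.  43.5]
82 67 [41.2 44.7]
97 50 [40.7 43.6]
112 62 [42.2 44.5]
127 69 [42.1 44.6]
142 72 [42.6 44.9]
157 51 [47.4 56.3]
172 35 [40.6 43.2]
```

View pics/scene11.png

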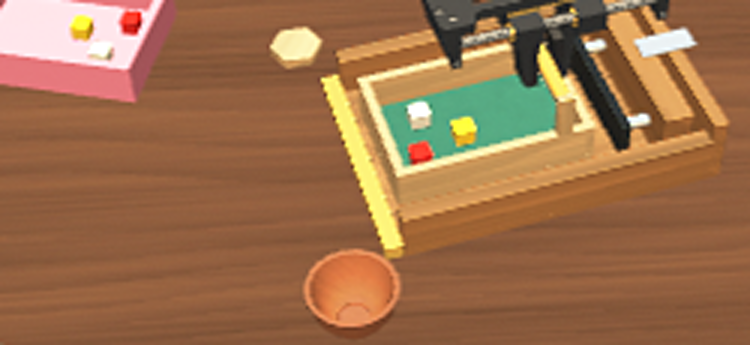

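The tray is flat on the bay floor with rims at 44 mm all along, square, and the tail is clear of the sill. Now I'll creep forward to feel the pad.

{"fn": "arm_command", "kwargs": {"commands": [-0.0002,0.0007,-0.0004,0,0,0,-0.0004,0.0015,-0.0006,0,0,0,-0.0006,0.0023,-0.0006,0,0,0,-0.0008,0.0031,-0.0006,0,0,0]}}

```text
clock: 17.05
eef_pos: [500.2, 130.3, 56.9]
tool_rot: [0.992, 0.122, -0.0, 0.001]
contact_force: [0.3, -4.5, 0.2]
finger_gap: 10.8
```

{"fn": "arm_command", "kwargs": {"commands": [-0.0002,0.0008,0,0,0,0,-0.0004,0.0016,0,0,0,0,-0.0006,0.0024,0,0,0,0]}}

```text
clock: 17.35
eef_pos: [499.7, 132.4, 56.9]
tool_rot: [0.993, 0.122, -0.0, 0.001]
contact_force: [1.7, -3.5, -0.8]
finger_gap: 10.7
```

{"fn": "arm_command", "kwargs": {"commands": [-0.0002,0.0008,0,0,0,0,-0.0004,0.0016,0,0,0,0]}}

```text
clock: 17.55
eef_pos: [499.4, 134.0, 56.9]
tool_rot: [0.993, 0.122, -0.0, 0.001]
contact_force: [1.2, -3.9, -1.7]
finger_gap: 11.1
```

{"fn": "arm_command", "kwargs": {"commands": [-0.0002,0.0008,0,0,0,0,-0.0004,0.0016,0,0,0,0]}}

```text
clock: 17.75
eef_pos: [498.9, 135.6, 56.9]
tool_rot: [0.993, 0.122, -0.0, 0.001]
contact_force: [1.4, -3.1, -0.8]
finger_gap: 10.8
```

{"fn": "arm_command", "kwargs": {"commands": [-0.0002,0.0008,0,0,0,0,-0.0004,0.0016,0,0,0,0]}}

```text
clock: 17.95
eef_pos: [498.5, 137.3, 56.9]
tool_rot: [0.993, 0.122, -0.0, 0.001]
contact_force: [1.8, -3.6, -1.5]
finger_gap: 10.9
```

{"fn": "arm_command", "kwargs": {"commands": [-0.0002,0.0008,0,0,0,0,-0.0004,0.0016,0,0,0,0]}}

```text
clock: 18.15
eef_pos: [498.1, 139.0, 56.9]
tool_rot: [0.993, 0.122, -0.0, 0.001]
contact_force: [0.5, -3.2, -0.8]
finger_gap: 11.2
```

{"fn": "arm_command", "kwargs": {"commands": [-0.0002,0.0008,0,0,0,0,-0.0004,0.0016,0,0,0,0]}}

```text
clock: 18.35
eef_pos: [497.7, 140.7, 56.9]
tool_rot: [0.993, 0.122, -0.0, 0.001]
contact_force: [1.1, -2.8, -1.3]
finger_gap: 11.0
```

{"fn": "arm_command", "kwargs": {"commands": [-0.0002,0.0008,0,0,0,0,-0.0004,0.0016,0,0,0,0]}}

```text
clock: 18.55
eef_pos: [497.3, 142.4, 57.0]
tool_rot: [0.993, 0.122, -0.0, 0.001]
contact_force: [1.1, -2.8, -0.7]
finger_gap: 11.1
```

```bash
python3 look.py 12
```

```text
t 18.55 pos [497.3 142.4  57. ] F [ 1.08 -2.84 -0.74] gap 11.1 yaw 14.04 pitch -0.15 z [ 0.    -0.003 -1.   ]
tau [-0.72 -0.18  0.  ]
```

View pics/scene12.png

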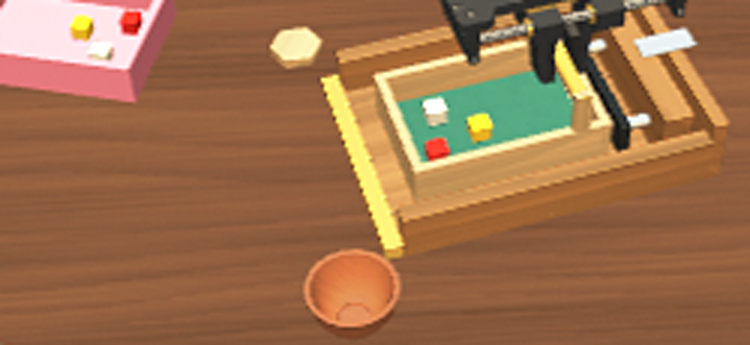

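Only a sliver remains between the head and the pad. Smaller steps from here.

{"fn": "arm_command", "kwargs": {"commands": [-0.0002,0.0007,0,0,0,0,-0.0003,0.0012,0,0,0,0]}}

```text
clock: 18.85
eef_pos: [496.9, 143.8, 56.9]
tool_rot: [0.992, 0.122, -0.0, 0.001]
contact_force: [2.1, -3.7, -0.2]
finger_gap: 10.9
```

{"fn": "arm_command", "kwargs": {"commands": [-0.0002,0.0007,0,0,0,0,-0.0003,0.0012,0,0,0,0]}}

```text
clock: 19.05
eef_pos: [496.6, 145.0, 56.9]
tool_rot: [0.992, 0.122, -0.0, 0.001]
contact_force: [1.7, -4.2, -1.1]
finger_gap: 11.0
```

{"fn": "arm_command", "kwargs": {"commands": [-0.0002,0.0007,0,0,0,0,-0.0003,0.0012,0,0,0,0]}}

```text
clock: 19.25
eef_pos: [496.2, 146.3, 56.9]
tool_rot: [0.992, 0.122, -0.0, 0.001]
contact_force: [-0.1, -3.6, -1.7]
finger_gap: 10.4
```

{"fn": "arm_command", "kwargs": {"commands": [-0.0002,0.0007,0,0,0,0,-0.0003,0.0012,0,0,0,0]}}

```text
clock: 19.45
eef_pos: [495.8, 147.6, 56.9]
tool_rot: [0.992, 0.122, -0.0, 0.001]
contact_force: [0.9, -3.4, -0.4]
finger_gap: 10.7
```

{"fn": "arm_command", "kwargs": {"commands": [-0.0002,0.0007,0,0,0,0,-0.0003,0.0012,0,0,0,0]}}

```text
clock: 19.65
eef_pos: [495.5, 148.9, 56.9]
tool_rot: [0.992, 0.122, -0.0, 0.001]
contact_force: [0.8, -4.2, -1.3]
finger_gap: 11.2
```

{"fn": "arm_command", "kwargs": {"commands": [-0.0002,0.0007,0,0,0,0,-0.0003,0.0012,0,0,0,0]}}

```text
clock: 19.85
eef_pos: [495.3, 149.6, 57.0]
tool_rot: [0.993, 0.122, -0.0, 0.002]
contact_force: [1.8, -6.0, -1.4]
finger_gap: 10.9
```

The force is rising and the advance is shrinking, so the pad is contacted at y≈149. I'll press about 2 mm.

{"fn": "arm_command", "kwargs": {"commands": [-0.0002,0.0009,0,0,0,0,-0.0004,0.0016,0,0,0,0]}}

```text
clock: 20.05
eef_pos: [495.2, 150.1, 56.9]
tool_rot: [0.993, 0.122, -0.0, 0.002]
contact_force: [1.9, -6.6, -0.6]
finger_gap: 10.8
```

{"fn": "arm_command", "kwargs": {"commands": [-0.0003,0.0012,0,0,0,0,-0.0005,0.0019,0,0,0,0]}}

```text
clock: 20.25
eef_pos: [495.1, 150.4, 57.0]
tool_rot: [0.993, 0.121, -0.0, 0.003]
contact_force: [2.2, -7.6, -0.9]
finger_gap: 10.4
```

{"fn": "arm_command", "kwargs": {"commands": [-0.0004,0.0015,0,0,0,0,-0.0006,0.0025,0,0,0,0]}}

```text
clock: 20.45
eef_pos: [495.0, 150.8, 57.0]
tool_rot: [0.993, 0.12, 0.0, 0.004]
contact_force: [2.4, -8.0, -1.9]
finger_gap: 11.0
```

{"fn": "arm_command", "kwargs": {"commands": [-0.0004,0.0018,0,0,0,0,-0.0007,0.0028,0,0,0,0]}}

```text
clock: 20.65
eef_pos: [494.9, 151.2, 57.0]
tool_rot: [0.993, 0.119, 0.0, 0.006]
contact_force: [3.0, -9.3, -2.5]
finger_gap: 10.7
```

The pad has given about 2 mm at roughly 10 N total. I'll ease off, then open slowly.

{"fn": "arm_command", "kwargs": {"commands": [0,0.0003,0,0,0,0,0,0,0,0,0,0,0,0,0,0,0,0]}}

```text
clock: 20.95
eef_pos: [495.0, 151.0, 57.0]
tool_rot: [0.993, 0.119, 0.0, 0.006]
contact_force: [1.1, -5.0, -0.8]
finger_gap: 11.0
```

```bash
python3 look.py 13
```

```text
t 20.95 pos [495. 151.  57.] F [ 1.08 -5.05 -0.79] gap 11.0 yaw 13.62 pitch -0.69 z [ 0.002 -0.012 -1.   ]
tau [-1.03 -0.37  0.05]
```

View pics/scene13.png

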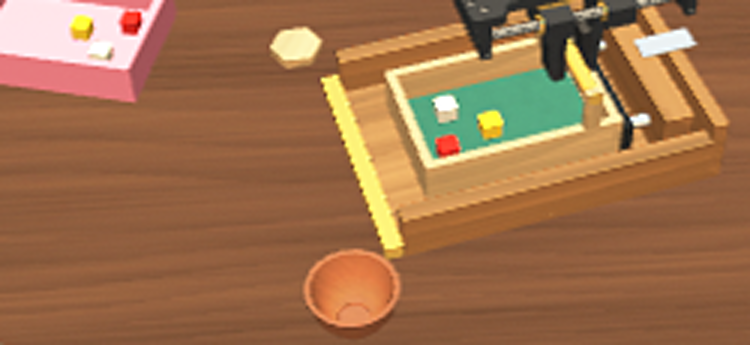

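The tray bears on the pad, which covers its leading end. Releasing.

{"fn": "arm_command", "kwargs": {"commands": [0.0001,-0.0004,0,0,0,0,0.0001,-0.0004,0,0,0,0,0.0001,-0.0004,0,0,0,0,0.0001,-0.0004,0,0,0,0,0.0001,-0.0004,0,0,0,0], "grip": 0.33}}

```text
clock: 21.55
eef_pos: [495.0, 151.1, 57.0]
tool_rot: [0.993, 0.119, 0.0, 0.006]
contact_force: [0.3, -0.1, -0.3]
finger_gap: 29.3
```

```bash
python3 - <<'E'
from h import *
show(r.read_state())
E
```

```text
t 21.55 pos [495.  151.1  57. ] F [ 0.35 -0.12 -0.29] gap 29.3 yaw 13.65 pitch -0.66 z [ 0.002 -0.011 -1.   ]
```

Free of contact. Rising slowly, then moving well away.

{"fn": "arm_command", "kwargs": {"commands": [0,0,0.005,0,0,0,0,0,0.012,0,0,0,0,0,0.022,0,0,0,0,0,0.04,0,0,0,0,0,0.06,0,0,0,0,0,0.09,0,0,0,0,0,0.12,0,0,0,0,0,0.15,0,0,0,0,-0.03,0.17,0,0,0,0,-0.07,0.18,0,0,0,0,-0.11,0.18,0,0,0,0,-0.15,0.18,0,0,0,0,-0.19,0.18,0,0,0,0,-0.23,0.18,0,0,0,0,-0.27,0.18,0,0,0,0,-0.3,0.18,0,0,0,0,-0.32,0.18,0,0,0,0,-0.32,0.18,0,0,0]}}

```text
clock: 23.35
eef_pos: [494.2, -172.8, 237.9]
tool_rot: [0.993, 0.116, 0.001, 0.007]
contact_force: [-1.0, -0.0, -1.2]
finger_gap: 29.2
```

```bash
python3 look.py 14; python3 - <<'E'
from plan import *
for n in("scene","top"):
  P=cloud(n,np.load(f"pics/{n}14.npy"));rel=P[...,:2]-REF;S=rel@N-25;L=rel@np.array([-N[1],N[0]])
  for a in range(25,205,15):
    q=(S>a)&(S<a+15)&(abs(abs(L)-52)<5)&(P[...,2]>32)&(P[...,2]<65)
    if q.sum()>3: print(n,a+7,q.sum(),np.percentile(P[q][:,2],[50,75]).round(1))
  q=(S>20)&(S<210)&(abs(L)<90)&(P[...,2]>66)&(P[...,2]<85);print("bar",cv2.minAreaRect(P[q][:,:2].astype(np.float32)))
E
```

```text
t 23.35 pos [ 494.2 -172.8  237.9] F [-0.99 -0.03 -1.23] gap 29.2 yaw 13.29 pitch -0.8 z [ 0.003 -0.014 -1.   ]
tau [ 0.    0.06 -0.03]
scene 47 55 [42.3 43.7]
scene 62 67 [41.2 43.5]
scene 77 67 [42.1 44. ]
scene 92 61 [41.  44.2]
scene 107 65 [42.2 43.9]
scene 122 62 [42.  44.4]
scene 137 66 [42.  43.8]
scene 152 63 [40.9 43.3]
scene 167 88 [43.8 53.5]
scene 182 69 [43.2 49.1]
scene 197 36 [42.5 44. ]
bar ((495.62847900390625, 147.28036499023438), (113.51913452148438, 14.715956687927246), 14.037035942077637)
top 47 26 [43.6 45.4]
top 62 32 [43.6 45.1]
top 77 32 [43.7 45.3]
top 92 34 [43.1 44.4]
top 107 31 [43.6 44.5]
top 122 35 [43.5 45.1]
top 137 33 [43.8 44.7]
top 152 34 [44.2 45.4]
top 167 34 [44.  46.2]
top 182 5 [45.4 56.3]
top 197 39 [43.2 44.6]
bar ((492.90673828125, 149.9858856201172), (109.6060791015625, 13.65366268157959), 13.985382080078125)
```

View pics/scene14.png

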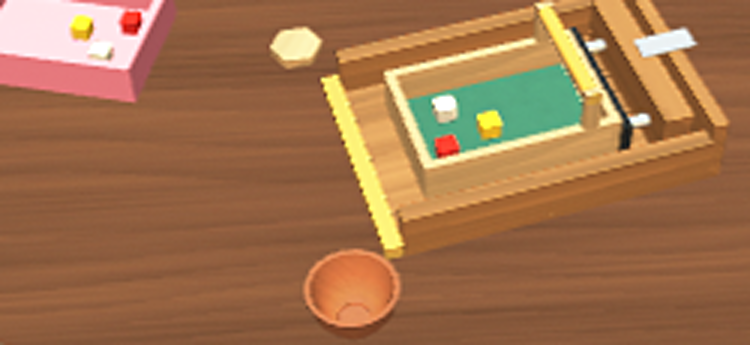

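View pics/top14.png

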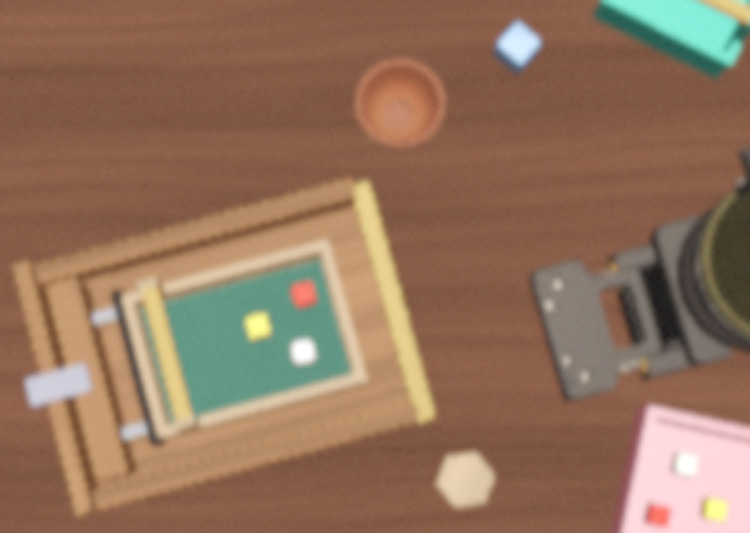

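The tray is flat, with rims at 44 mm. It is square at 14.0° and rests against the pad at about (140,365) in the top picture. The pot, die and token are where they were, so I'll hand in.

```bash
python3 -c "
from rig import r
print(r.finish_job())"
```

```text
the job is handed in; nothing more can be done
None
```

The tray is parked: it lies flat on the bay floor against the sprung pad, and the job was handed in at about 23.5 s of the 72 s allowed.

- **Approach:** I pinched the crossbar and slid the tray flat, turning it about 6° to line up with the bay. It met the sill at 6–8 N total, of which roughly 4 N was sliding drag.
- **Over the sill:** I raised the head about 24 mm by pivoting on the tail, then moved on with the tail dragging until the tray's centre was just past the sill's front face. Then I lowered the nose into the bay and slid on until the tail dropped behind the sill.
- **Pad:** I felt it about 203 mm beyond the sill's front face and pressed about 2 mm (about 10 N total, including the drag). I eased off, opened the fingers and withdrew.

**Last checks:**
- The rims are 43–45 mm high all along (38 mm tray on the 6 mm floor), and the tray's yaw is 14.0°, matching the bay.
- The bar sits at or about 1 mm past where the pad was first touched. The two fixed cameras differ by about 2.7 mm on it, which is within their calibration.
- By eye, the pot, die and token have not moved in the pictures. The gripper is clear of everything.
- During the first half of the drag over the sill the measured drag was only about 0–1 N. The pictures put the tail within about 1 mm of the table, so I lowered the bar 1.5 mm and the drag then read about 2 N.

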